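# Clear the drying rail and slide the varnished toy onto it

## Task

Clear the cup and the beaker off the narrow drying rail by nesting all three mixing vessels in size order: the cup inside the squat tub, the slim beaker inside the cup, the stack standing upright on the table. Then push the board that carries the freshly varnished toy dog off the wide deck and along the rail until it is home against the end stop, lying flat, straight and centred across the rail, with the dog still standing on it. The varnish is wet, so never touch the dog; knock nothing over and leave the jar and the sanding block where they are.

Things in the scene. Friction and masses are not known exactly. Their poses are not given: they have to be found in the camera images.
- stand: Fixed wooden stand, its whole top level, 50 mm above the table. Origin on the table on its middle line; z up, x points away from the robot, y runs along it to the robot's left. Wide deck: y = +30 to +220 mm, 170 mm across x. Narrow rail: y = +30 down to -200 mm, 40 mm across x. End stop from y = -200 to -214 mm, 70 mm across x, top 66 mm above the table.
- home (a point): Point of the stand's top, 50 mm above the table, on the rail's middle line at the stand's y = -110 mm; axes as the stand's. The underside centre of the board lies here when the board touches the end stop and is centred.
- board: Loose white laminated board lying on the deck, 130 mm (own x) x 180 mm (own y) x 18 mm thick, about 0.3 kg; origin at the centre of its underside. At the start it is up to 32 mm off the stand's middle line and slightly turned. It slides on the stand when its edge is pushed; too far off centre it would tip off the rail. z is up.
- dog: Wooden toy sausage dog, freshly varnished, standing loose near the middle of the board: 96 mm long (own y, nose to -y), 40 mm wide, 52 mm high, about 0.12 kg, wheels do not turn. Origin under its middle, on the board. Must not be touched; it rides on the board.
- tub: Squat white open tub standing on the table between robot and rail, outer diameter 90 mm at the rim, 80 mm at the foot, 50 mm high, wall 4 mm, floor 5 mm thick; origin at the centre of its underside, z up.
- cup: White open cup standing on the rail, outer diameter 64 mm at the rim, 56 mm at the foot, 74 mm high, wall 4 mm, floor 5 mm thick; origin at the centre of its underside, z up. Nested in the tub its rim stands about 29 mm above the tub's rim.
- beaker: Slim white open beaker standing on the rail, outer diameter 44 mm at the rim, 38 mm at the foot, 94 mm high, wall 3 mm, floor 5 mm thick; origin at the centre of its underside, z up. Nested in the cup its rim stands about 25 mm above the cup's rim.
- jar: Bystander: amber glass jar with a metal lid, 66 mm diameter, 85 mm high, origin at the centre of its underside.
- sander: Bystander: cork sanding block with a dark wooden grip, 65 x 110 mm (x, y), 44 mm high; origin at the centre of its underside.

How it is judged (in metres and radians):
On the way, in this order (a step that is already met when the one before it is completed fails the run):
1. the cup stands inside the tub and the beaker inside the cup, upright on the table (horizontal distance between cup and tub below 0.022 m and z of cup in the frame of tub between 0.001 and 0.01 m and horizontal distance between beaker and cup below 0.012 m and z of beaker in the frame of cup between 0.001 and 0.01 m and height (world z) of tub below 0.006 m and angle between each of tub, cup, beaker's own z axis and vertical below 0.12 rad), for 0.3 s.
2. the board is home on the rail against the end stop, with the dog standing on it (x of board in the frame of home between -0.014 and 0.014 m and y of board in the frame of home between -0.006 and 0.01 m and z of board in the frame of home between -0.004 and 0.004 m and angle between the y axis of board and the y axis of stand, either way round below 0.1 rad and angle between board's own z axis and vertical below 0.06 rad and z of dog in the frame of board between 0.014 and 0.022 m and angle between dog's own z axis and vertical below 0.1 rad and horizontal distance between dog and board below 0.04 m), for 0.3 s.
At the end, for the whole second after the job is handed in: Tub upright on the table, cup on its floor (axes within 22 mm), beaker on the cup's floor (12 mm); board flat on the rail, within 10 mm of the stop, 14 mm of centred, 0.10 rad of straight; dog upright on the board within 40 mm of its middle; all at rest, released (all of step 1 and all of step 2 and linear speed of each of tub, cup, beaker, board, dog below 0.02 m/s); the robot touches nothing.
It fails at once if the robot touches the wet toy dog (contact force between any of the fingers, the arm and dog above 0.3 N).
It fails at once if a vessel, the dog or the board is tipped over (angle between any of tub, cup, beaker, dog, board's own z axis and vertical above 0.7 rad).
It fails at once if the jar or sanding block is moved more than 30 mm (distance of any of jar, sander from where it was at the start of the episode above 0.03 m).
It also fails if it takes over 72 s, if anything falls off the work surface, if the arm or the gripper's body presses on something with over 40 N, if the wrist force passes 120 N, or if a joint passes its speed limit or range.

## Robot

A 6-joint arm with a two-finger parallel gripper is mounted at the origin on the work surface. World frame = base frame: x ahead of the robot, y to its left, z up, the work surface at z = 0. Lengths are in mm, angles in rad, forces in N, time in s.
With the tool pointing down it reaches from about 350 to 925 mm from the base axis. Payload 6.4 kg.
Tool frame: the origin (TCP) lies on the centre line of the jaws, within the pads' length; the fingertips stand 19 mm ahead of it and the grasp point (between the pads) is the TCP; z points along the fingers, y is the line along which they close (so a half turn about z gives the same grasp; the last joint's range is limited). The gripper opens to 94 mm and grips with 3 to 60 N. Pads are 16 mm wide; open, the fingers measure 119 mm over their backs; the gripper's body (75 mm by 177 mm) begins 78 mm behind the grasp point.
Start: joints at [-1.423, 0.245, 1.558, -0, 1.339, -0.174], TCP at [205.583, -616.644, 224.455] pointing down, gripper open.
Joint ranges: [-3.13, 3.13], [-1.02, 2.26], [0.13, 2.54], [-0.95, 4.09], [0.21, 2.88], [-2.74, 2.74]. Speed limits (rad/s): [2.57, 2.57, 3.14, 3.14, 3.14, 3.14].

## Interface

Orientations are given as a rotation vector (axis times angle).
In Python, from cell import sense, grab_frame, camera_info, job_done gives the robot as it stands. The module is installed in compiled form; this text tells all that it offers.
- The arm moves only by the tool arm_command, never from a script. Its argument "deltas" is a list of rows, each a list of 3 entries, a list of its own where there are three numbers: the opening in per cent of the stroke, from 0 (shut) to 100 (fully open), then the shift along the tool's x, y, z in cm, then the turn, a rotation vector about the tool's x, y, z in rad. A call has 1 to 5 rows; each row is the pose to reach, as a shift and turn from the pose commanded when the call began, along the tool's axes at that moment; what a row does not reach only later rows make up. A row lasts 1/12 s, in which the tool goes at most 41.7 mm and 7.16 degrees, less where a joint would pass 70% of its speed; a pose out of reach is approached as far as the arm can. A call with a gripper value outside its range is refused whole. The fingers move at their own pace and stop on an object; "force" is the grip in N (left out, the last holds). Time passes only in rows, so rows that repeat a pose let the fingers close. It gives the time, the measured TCP pose, the force, the opening and the grip force at its end, in the units of the state.
- sense(): the state, without advancing time (a new reading comes with each control period).
- grab_frame(name): name is "scene" or "top" or "wrist"; returns the picture (480x640x3 uint8, red, green, blue); there is no depth.
- camera_info(name): a dict with "K" (3x3 intrinsics, pixels), "D" ([k1, k2, p1, p2, k3] as OpenCV has them; the pictures are not rectified), "rvec" (rotation vector, rad) and "tvec" (3), from world to camera coordinates, as OpenCV has them. Camera axes: x right, y down, z forward; pixel columns grow to the right and rows downward; lengths in mm; the calibration is good to about 2 mm. A picture is of the moment at which its call begins: read the wrist's pose just before it. camera_info takes no time and is no camera call; for the wrist camera it gives the pose at the moment of the call.
- job_done(): hands the job in; it is judged then, once.
The state is a dict: "time_s": time; "qpos": joint angles; "qd": joint speeds; "joint_efforts": joint torques, N m; "eef_pos": TCP position; "orientation": TCP orientation; "wrist_force": force on the tool from outside, world axes, zero at the start; "wrist_torque": the same for the moment, N m; "grip_width": opening from 0.0 (shut) to 1.0 (fully open); "gripper_force": force on a finger pad.
Only numpy, scipy, OpenCV 4.12 (cv2) and the standard library are available. Lean on these libraries where they do the work, as an engineer would, in place of code of your own. Each camera call takes 0.05 s, during which the arm holds its last target. There are 200 camera calls.

## Working session

There is one attempt and no reset: what is moved stays moved. The work goes in short steps, Python scripts to look and compute and a tool call to move; the robot and the scene stay as the last step left them, time stands still between calls to the robot, and variables do not carry over. Pictures are saved under pics/ and viewed, at most 11 in all, crops included, and the job is handed in when it is done.

Besides the shell and the picture viewer there is one more tool, called after "Call:" as name([rows], argument=value, ...), one row to a line, values as JSON. arm_command: Moves the arm, as the interface text tells. Its arguments: {"type":"object","properties":{"deltas":{"type":"array"},"force":{"type":"number"}},"required":["deltas"]}

```bash
mkdir -p pics; python3 - <<'E'
from cell import *
import cv2
for n in("scene","top"):
    cv2.imwrite(f"pics/{n}0.png",grab_frame(n)[:,:,::-1]); c=camera_info(n); print(n,c)
s=sense(); print(s)
E
```

```text
scene {'K': array([[488.76294243,   0.        , 310.79730127],
       [  0.        , 488.76294243, 242.91191441],
       [  0.        ,   0.        ,   1.        ]]), 'D': array([-0.00294992,  0.        ,  0.        ,  0.        ,  0.        ]), 'rvec': array([ 1.96979617,  1.37191566, -0.60556967]), 'tvec': array([ -84.22800457, -287.32205363, 1433.0560265 ])}
top {'K': array([[601.09751613,   0.        , 330.08773138],
       [  0.        , 601.09751613, 229.73176692],
       [  0.        ,   0.        ,   1.        ]]), 'D': array([-0.06498864,  0.        ,  0.        ,  0.        ,  0.        ]), 'rvec': array([ 2.2011666 , -2.16018315,  0.07990863]), 'tvec': array([-105.49129261,  514.71426935, 1290.96188383])}
{'time_s': 0.1, 'qpos': array([-1.42309669e+00,  2.45736844e-01,  1.55885652e+00, -4.00272492e-06,
        1.33869843e+00, -1.74069145e-01]), 'qd': array([ 1.30065969e-03, -1.83806458e-03, -1.86472968e-03, -9.95279502e-04,
       -1.50788788e-03, -8.05122508e-05]), 'joint_efforts': array([ 9.07276735e-04, -4.16912556e+01, -3.15525591e+01,  6.87796134e-02,
        3.09526676e-02, -5.96889117e-05]), 'eef_pos': array([ 205.50891814, -616.13499275,  223.47938384]), 'orientation': array([-3.09934478e+00, -5.02984876e-01, -2.90563052e-05]), 'wrist_force': array([0.54299941, 0.47498572, 0.48043408]), 'wrist_torque': array([0.00098669, 0.0030974 , 0.03989495]), 'gripper_force': 0.0, 'grip_width': 0.9972395213595382}
```

View pics/top0.png

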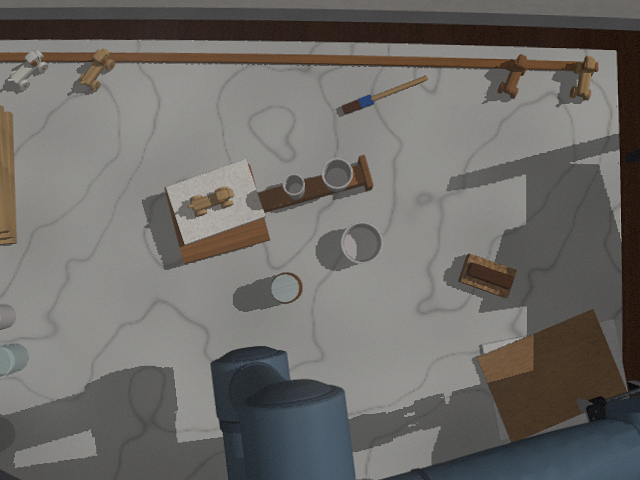

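View pics/scene0.png

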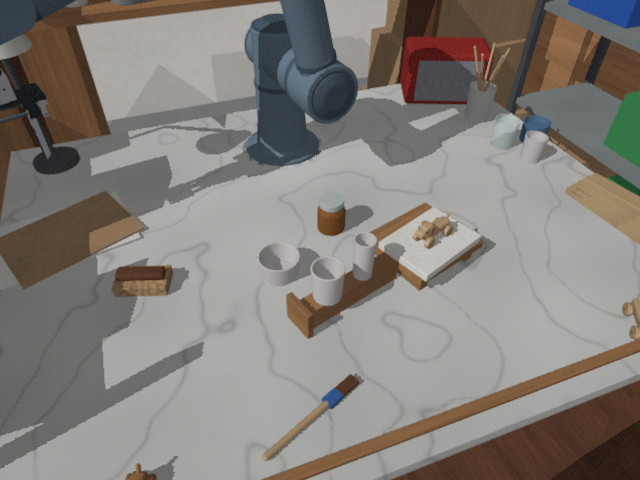

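The top view shows the board at about (218,202), beaker (293,185), cup (338,174), tub (361,243), jar (286,288), sander (488,276) and stop (366,172). The scene view agrees. I'll enlarge the top view to read the pixels.

```bash
python3 - <<'E'
import cv2
im=cv2.imread("pics/top0.png")[145:325,135:395]
cv2.imwrite("pics/top0c.png",cv2.resize(im,None,fx=3,fy=3,interpolation=cv2.INTER_CUBIC))
E
```

```text
(no output)
```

View pics/top0c.png

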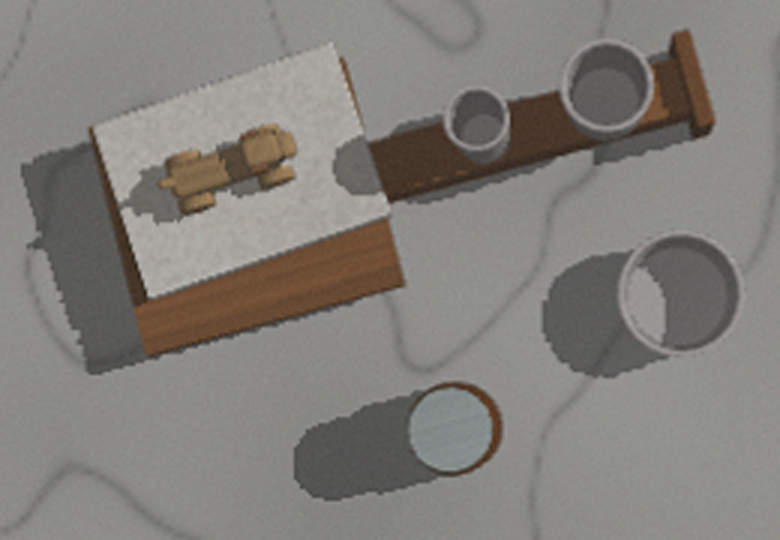

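In the enlarged crop I can read the board's corners, the stop's corners, the deck's near corners (404,284) and (145,355), and the rim centres: cup (607,87), beaker (477,121), tub (681,294), jar lid (451,430).

```bash
cat > h.py <<'E'
from cell import *
import cv2, numpy as np
from scipy.spatial.transform import Rotation as R
def ray(name,px,z,ci=None):
    c=ci or camera_info(name); M=cv2.Rodrigues(c["rvec"])[0]; C=-M.T@c["tvec"]
    u=cv2.undistortPoints(np.float64(px).reshape(-1,1,2),c["K"],c["D"])[:,0]
    d=np.c_[u,np.ones(len(u))]@M
    return C+d*((z-C[2])/d[:,2])[:,None]
def fit(P,L): # rigid 2D: P = t + Rot(th) L
    P,L=np.float64(P)[:,:2],np.float64(L); p,l=P.mean(0),L.mean(0)
    a=(P-p)@[1,1j]; b=(L-l)@[1,1j]; th=np.angle((a*b.conj()).sum())
    Rm=np.array([[np.cos(th),-np.sin(th)],[np.sin(th),np.cos(th)]]); t=p-Rm@l
    return t,th,np.linalg.norm(P-t-L@Rm.T,axis=1)
def inst(t,th,p): # world->local
    d=np.array(p)[:2]-t; return np.array([np.cos(th)*d[0]+np.sin(th)*d[1],-np.sin(th)*d[0]+np.cos(th)*d[1]])
def tostand(t,th,l): return t+np.array([np.cos(th)*l[0]-np.sin(th)*l[1],np.sin(th)*l[0]+np.cos(th)*l[1]])
E
python3 - <<'E'
from h import *
np.set_printoptions(precision=3,suppress=True)
f=lambda a,z: ray("top",np.float64(a)/3+[135,145]-1/3,z)
b=f([(92,127),(333,43),(390,214),(147,300)],68)
deck=f([(404,284),(145,355)],50); stop=f([(671,35),(688,31),(713,130),(697,136)],66)
st=fit(np.r_[deck,stop],[(-85,30),(-85,220),(35,-200),(35,-214),(-35,-214),(-35,-200)]); print("stand",st)
bd=fit(b,[(65,90),(65,-90),(-65,-90),(-65,90)]); print("board",bd, inst(*st[:2],bd[0]), bd[1]-st[1])
for n,p,z in(("cup",(607,87),124),("beaker",(477,121),144),("tub",(681,294),50),("jar",(451,430),85)):
    w=f([p],z)[0]; print(n,w,inst(*st[:2],w))
print("sander",ray("top",[(488,272)],44))
print("home",tostand(*st[:2],(0,-110)))
print(R.from_rotvec(sense()["orientation"]).as_matrix())
E
```

```text
stand (array([579.686,  29.565]), np.float64(0.28069548665921595), array([2.473, 1.369, 1.842, 1.698, 2.983, 2.72 ]))
board (array([568.117, 148.888]), np.float64(0.3540755059992083), array([0.594, 0.875, 1.013, 0.881])) [ 21.939 117.858] 0.07338001933999233
cup [ 622.515 -108.046  124.   ] [   3.031 -144.09 ]
beaker [594.774 -22.319 144.   ] [  0.125 -54.032]
tub [ 487.951 -163.574   50.   ] [-141.649 -160.167]
jar [389.595  -5.553  85.   ] [-192.379   18.917]
sander [[ 430.469 -434.995   44.   ]]
home [610.158 -76.13 ]
[[ 0.949  0.316 -0.   ]
 [ 0.316 -0.949  0.002]
 [ 0.    -0.002 -1.   ]]
```

```bash
cat >> h.py <<'E'
ST=(np.array([579.686,29.565]),0.2807)
np.set_printoptions(precision=3,suppress=True)
def where():
    s=sense(); M=R.from_rotvec(s["orientation"]).as_matrix(); p=s["eef_pos"]
    print("t",round(s["time_s"],2),"tcp",p,"stand",inst(*ST,p),"yaw-stand",np.arctan2(M[1,0],M[0,0])-ST[1],"tilt",np.arccos(-M[2,2]),"F",s["wrist_force"],"grip",s["grip_width"],s["gripper_force"])
    return p,M
def plan(tgt,psi,n):
    p,M=where(); y0=np.arctan2(M[1,0],M[0,0]); d=np.array(tgt)-p
    for i in range(n):
        y=y0+(psi-y0)*i/n; A=np.array([[np.cos(y),np.sin(y),0],[np.sin(y),-np.cos(y),0],[0,0,-1]])
        print("call",i,"shift cm",A.T@d/n/10,"turn z",-(psi-y0)/n)
E
python3 - <<'E'
from h import *
plan((622.5,-108,190),0.2807+np.pi/2,4)
E
```

```text
t 0.1 tcp [ 205.509 -616.135  223.479] stand [-538.41  -516.771] yaw-stand 0.041069460151272996 tilt 0.0016991446204400206 F [0.543 0.475 0.48 ] grip 0.9972395213595382 0.0
call 0 shift cm [13.907 -8.755  0.837] turn z -0.38243171666090586
call 1 shift cm [16.17  -2.932  0.837] turn z -0.38243171666090586
call 2 shift cm [16.096  3.314  0.837] turn z -0.38243171666090586
call 3 shift cm [13.696  9.081  0.837] turn z -0.38243171666090586
```

Call:
arm_command([
  [100,[2.8,-1.75,0.17],[0,0,-0.0765]],
  [100,[5.6,-3.5,0.34],[0,0,-0.153]],
  [100,[8.35,-5.25,0.5],[0,0,-0.2295]],
  [100,[11.1,-7.0,0.67],[0,0,-0.306]],
  [100,[13.9,-8.75,0.84],[0,0,-0.3825]],
])

```text
time_s: 0.52
eef_pos: [310.3, -488.1, 215.4]
orientation: [-2.946, -1.088, -0.0]
wrist_force: [0.4, 0.3, 0.1]
grip_width: 0.999
gripper_force: 0.0
```

Call:
arm_command([
  [100,[3.2,-0.6,0.17],[0,0,-0.0765]],
  [100,[6.4,-1.2,0.34],[0,0,-0.153]],
  [100,[9.7,-1.75,0.5],[0,0,-0.2295]],
  [100,[12.9,-2.3,0.67],[0,0,-0.306]],
  [100,[16.2,-2.9,0.84],[0,0,-0.3825]],
])

```text
time_s: 0.93
eef_pos: [415.0, -361.1, 207.2]
orientation: [-2.686, -1.629, 0.0]
wrist_force: [0.1, -0.1, -0.1]
grip_width: 1.001
gripper_force: 0.0
```

Call:
arm_command([
  [100,[3.2,0.7,0.17],[0,0,-0.0765]],
  [100,[6.4,1.3,0.34],[0,0,-0.153]],
  [100,[9.7,2.0,0.5],[0,0,-0.2295]],
  [100,[12.9,2.6,0.67],[0,0,-0.306]],
  [100,[16.1,3.3,0.84],[0,0,-0.3825]],
])

```text
time_s: 1.35
eef_pos: [519.1, -233.8, 198.8]
orientation: [-2.327, -2.11, 0.0]
wrist_force: [-0.1, -0.6, -0.1]
grip_width: 1.0
gripper_force: 0.0
```

Call:
arm_command([
  [100,[2.7,1.8,0.17],[0,0,-0.0765]],
  [100,[5.5,3.6,0.34],[0,0,-0.153]],
  [100,[8.2,5.4,0.5],[0,0,-0.2295]],
  [100,[11.0,7.2,0.67],[0,0,-0.306]],
  [100,[13.7,9.1,0.84],[0,0,-0.3825]],
])

```text
time_s: 1.77
eef_pos: [623.5, -106.8, 190.2]
orientation: [-1.883, -2.514, 0.0]
wrist_force: [0.3, -0.6, 0.5]
grip_width: 1.002
gripper_force: 0.0
```

```bash
python3 - <<'E'
from h import *
where()
ci=camera_info("wrist"); im=grab_frame("wrist"); cv2.imwrite("pics/w1.png",im[:,:,::-1])
M=cv2.Rodrigues(ci["rvec"])[0]; print(ci, "C",-M.T@ci["tvec"])
for n,l,z in(("cup rim",(3,-144),124),("beaker rim",(0,-54),144)):
    w=np.r_[tostand(*ST,l),z]; print(n,cv2.projectPoints(w.reshape(1,3),ci["rvec"],ci["tvec"],ci["K"],ci["D"])[0].ravel())
where()
E
```

```text
t 1.77 tcp [ 623.459 -106.751  190.245] stand [   4.296 -143.107] yaw-stand 1.5751196759203987 tilt 0.0009995911583208848 F [ 0.271 -0.592  0.48 ] grip 1.0019162582272036 0.0
{'K': array([[347.721,   0.   , 319.632],
       [  0.   , 347.721, 237.602],
       [  0.   ,   0.   ,   1.   ]]), 'D': array([-0.065,  0.   ,  0.   ,  0.   ,  0.   ]), 'rvec': array([-2.837, -0.408, -0.055]), 'tvec': array([-567.67 , -287.001,  284.281])} C [600.89  -29.974 351.379]
cup rim [318.201 259.91 ]
beaker rim [313.362 122.577]
t 1.82 tcp [ 625.914 -102.728  189.952] stand [   7.77  -139.921] yaw-stand 1.5814263869164185 tilt 0.002871863057457639 F [-2.271  2.492  1.   ] grip 0.9960978912982552 0.0
```

View pics/w1.png

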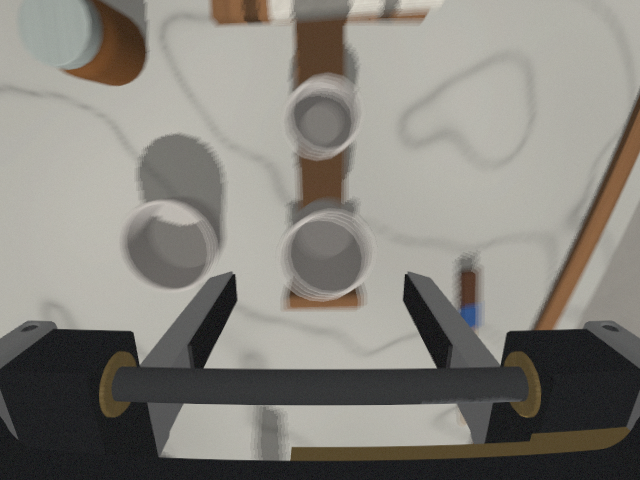

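The wrist view is motion-blurred, but it shows the cup's rim near (327,253) between the fingers, the beaker at (322,117) and the tub at (172,243). I'll let the arm settle and measure again with image code.

Call:
arm_command([
  [100,[0,0,1.5],[0,0,0]],
  [100,[0,0,3],[0,0,0]],
  [100,[0,0,3],[0,0,0]],
  [100,[0,0,3],[0,0,0]],
  [100,[0,0,3],[0,0,0]],
])

```text
time_s: 2.23
eef_pos: [623.1, -108.7, 161.4]
orientation: [1.889, 2.51, 0.0]
wrist_force: [-0.1, 0.2, 0.3]
grip_width: 0.999
gripper_force: 0.0
```

```bash
cat >> h.py <<'E'
def circ(im,c0,r0,tag):
    g=cv2.cvtColor(im,cv2.COLOR_RGB2GRAY); h=cv2.HoughCircles(g,cv2.HOUGH_GRADIENT_ALT,1,20,param1=200,param2=.6,minRadius=int(r0*.75),maxRadius=int(r0*1.25))
    if h is None: return None
    h=h[0,:,:3]; return h[np.linalg.norm(h[:,:2]-c0,axis=1)<25]
E
python3 - <<'E'
from h import *
where()
ci=camera_info("wrist"); im=grab_frame("wrist"); cv2.imwrite("pics/w2.png",im[:,:,::-1])
for n,l,z,r in(("cup",(3,-144),124,32),("beaker",(0,-54),144,22),("tub",(-141.6,-160),50,45)):
    w=np.r_[tostand(*ST,l),z]; p=cv2.projectPoints(w.reshape(1,3),ci["rvec"],ci["tvec"],ci["K"],ci["D"])[0].ravel()
    M=cv2.Rodrigues(ci["rvec"])[0]; rp=347*r/(M@w+ci["tvec"])[2]
    c=circ(im,p,rp,n); print(n,p,rp,c)
    if c is not None:
        for q in c: ww=ray("wrist",[q[:2]],z,ci)[0]; print("  ->",ww,inst(*ST,ww))
E
```

```text
t 2.23 tcp [ 623.121 -108.722  161.402] stand [   3.425 -144.908] yaw-stand 1.5707453754647616 tilt 0.0004866339751206138 F [-0.116  0.204  0.298] grip 0.9989145195156325 0.0
cup [319.312 272.939] 52.230560795206806 [[324.    268.     48.633]]
  -> [ 624.31  -104.075  124.   ] [   5.855 -140.772]
beaker [313.187 116.078] 45.27460643025495 [[319.    122.     41.065]]
  -> [598.15  -24.215 144.   ] [  2.842 -56.79 ]
tub [147.804 257.273] 54.193683287483836 [[147.    253.     48.711]]
  -> [ 486.745 -159.801   50.   ] [-141.764 -156.207]
```

Call:
arm_command([
  [100,[0.3,0.1,1.8],[0,0,0]],
  [100,[0.3,0.1,3.5],[0,0,0]],
  [100,[0.3,0.1,3.6],[0,0,0]],
  [0,[0.3,0.1,3.6],[0,0,0]],
  [0,[0.3,0.1,3.6],[0,0,0]],
], force=12)

```text
time_s: 2.7
eef_pos: [623.8, -105.7, 126.3]
orientation: [1.888, 2.509, 0.001]
wrist_force: [0.7, -0.3, 0.1]
grip_width: 0.894
gripper_force: 0.0
```

Call:
arm_command([
  [0,[0,0,0],[0,0,0]],
  [0,[0,0,0],[0,0,0]],
  [0,[0,0,0],[0,0,0]],
  [0,[0,0,0],[0,0,0]],
  [0,[0,0,0],[0,0,0]],
])

```text
time_s: 3.12
eef_pos: [623.6, -105.5, 125.8]
orientation: [1.888, 2.51, 0.001]
wrist_force: [-0.1, -0.4, 3.9]
grip_width: 0.66
gripper_force: 11.9
```

Call:
arm_command([
  [0,[0,0,-0.6],[0,0,0]],
  [0,[0,0,-1.6],[0,0,0]],
  [0,[-0.1,-0.6,-2.6],[0,0,0]],
  [0,[-0.3,-2.0,-3.2],[0,0,0]],
  [0,[-0.5,-4.2,-3.4],[0,0,0]],
])

```text
time_s: 3.53
eef_pos: [585.3, -122.2, 161.4]
orientation: [1.885, 2.509, 0.002]
wrist_force: [-0.5, -0.2, -2.2]
grip_width: 0.66
gripper_force: 11.9
```

Call:
arm_command([
  [0,[-0.3,-2.6,0],[0,0,0]],
  [0,[-0.6,-5.2,0],[0,0,0]],
  [0,[-0.9,-7.8,0],[0,0,0]],
  [0,[-1.1,-9.6,0],[0,0,0]],
  [0,[-1.1,-10.4,0],[0,0,0]],
])

```text
time_s: 3.95
eef_pos: [485.5, -161.9, 159.6]
orientation: [1.89, 2.509, -0.0]
wrist_force: [1.0, -0.0, -0.7]
grip_width: 0.665
gripper_force: 11.9
```

Call:
arm_command([
  [0,[0,0,0],[0,0,0]],
  [0,[0,0,0],[0,0,0]],
  [0,[0,0,0],[0,0,0]],
  [0,[0,0,0],[0,0,0]],
])

```text
time_s: 4.28
eef_pos: [488.1, -160.9, 159.1]
orientation: [1.887, 2.511, 0.0]
wrist_force: [-0.1, -0.0, -0.8]
grip_width: 0.663
gripper_force: 11.9
```

```bash
python3 - <<'E'
from h import *
where()
im=grab_frame("wrist"); cv2.imwrite("pics/w3.png",im[:,:,::-1])
E
```

```text
t 4.28 tcp [ 488.112 -160.943  159.122] stand [-140.766 -157.684] yaw-stand 1.5719612660264737 tilt 0.0005475099349200778 F [-0.055 -0.014 -0.784] grip 0.6632176848778442 11.927122874221823
```

View pics/w3.png

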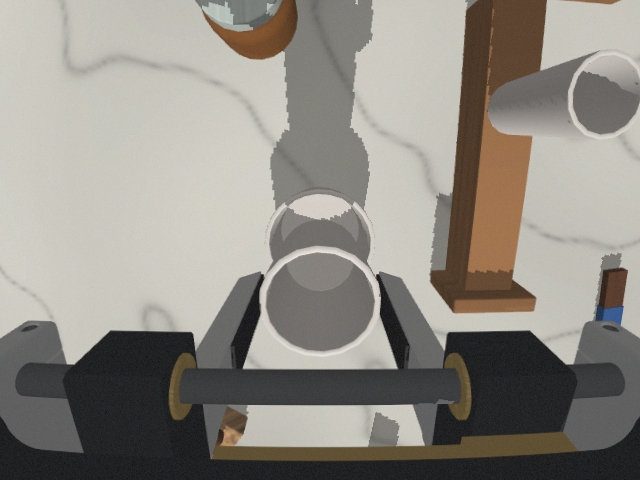

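The cup is held upright with its rim centre at (320,300). The tub is centred ahead and below it at about (320,242), which fits a straight descent.

Call:
arm_command([
  [0,[0,0,1.5],[0,0,0]],
  [0,[0,0,3.2],[0,0,0]],
  [0,[0,0,4.9],[0,0,0]],
  [0,[0,0,6.0],[0,0,0]],
  [0,[0,0,6.6],[0,0,0]],
])

```text
time_s: 4.75
eef_pos: [486.7, -160.4, 91.1]
orientation: [-1.886, -2.509, 0.0]
wrist_force: [-0.6, -0.4, -0.8]
grip_width: 0.66
gripper_force: 11.9
```

Call:
arm_command([
  [0,[0,0,0.5],[0,0,0]],
  [0,[0,0,0.9],[0,0,0]],
  [0,[0,0,1.1],[0,0,0]],
  [0,[0,0,1.1],[0,0,0]],
])

```text
time_s: 5.08
eef_pos: [487.5, -161.2, 81.9]
orientation: [1.888, 2.51, 0.0]
wrist_force: [0.1, -0.4, -0.8]
grip_width: 0.666
gripper_force: 11.9
```

Call:
arm_command([
  [100,[0,0,0.1],[0,0,0]],
  [100,[0,0,0.1],[0,0,0]],
  [100,[0,0,0.1],[0,0,0]],
  [100,[0,0,0.1],[0,0,0]],
  [100,[0,0,0.1],[0,0,0]],
])

```text
time_s: 5.5
eef_pos: [487.5, -161.3, 81.2]
orientation: [1.888, 2.51, 0.0]
wrist_force: [0.3, 0.1, 0.5]
grip_width: 0.977
gripper_force: 0.0
```

Call:
arm_command([
  [100,[0,0,-1.5],[0,0,0]],
  [100,[0,0,-4],[0,0,0]],
  [100,[0,0,-8],[0,0,0]],
  [100,[0.5,1,-10.5],[0,0,0]],
  [100,[2,3,-11.5],[0,0,0]],
])

```text
time_s: 5.92
eef_pos: [512.4, -135.8, 201.0]
orientation: [1.888, 2.501, 0.001]
wrist_force: [0.4, 0.3, 1.0]
grip_width: 1.002
gripper_force: 0.0
```

Call:
arm_command([
  [100,[2.1,3,0],[0,0,0]],
  [100,[4.3,6,0],[0,0,0]],
  [100,[6.5,9,0],[0,0,0]],
  [100,[7.8,10.8,0],[0,0,0]],
  [100,[8.25,11.3,0],[0,0,0]],
])

```text
time_s: 6.33
eef_pos: [597.7, -20.5, 195.9]
orientation: [1.884, 2.513, 0.001]
wrist_force: [0.0, 0.8, -0.2]
grip_width: 0.998
gripper_force: 0.0
```

Call:
arm_command([
  [100,[0,0,0],[0,0,0]],
  [100,[0,0,0],[0,0,0]],
  [100,[0,0,0],[0,0,0]],
])

```text
time_s: 6.58
eef_pos: [595.6, -24.1, 195.8]
orientation: [-1.89, -2.509, 0.001]
wrist_force: [0.5, 0.4, -0.3]
grip_width: 1.0
gripper_force: 0.0
```

```bash
python3 - <<'E'
from h import *
where()
ci=camera_info("wrist"); im=grab_frame("wrist"); cv2.imwrite("pics/w4.png",im[:,:,::-1])
for n,l,z,r in(("beaker",(1.5,-55.5),144,22),("cup",(-141,-158),79,32),("tub",(-141,-158),50,45)):
    w=np.r_[tostand(*ST,l),z]; p=cv2.projectPoints(w.reshape(1,3),ci["rvec"],ci["tvec"],ci["K"],ci["D"])[0].ravel()
    M=cv2.Rodrigues(ci["rvec"])[0]; rp=347*r/(M@w+ci["tvec"])[2]
    c=circ(im,p,rp,n); print(n,p,rp,c)
    if c is not None:
        for q in c: ww=ray("wrist",[q[:2]],z,ci)[0]; print("  ->",ww,inst(*ST,ww))
E
```

```text
t 6.58 tcp [595.585 -24.089 195.752] stand [  0.413 -55.958] yaw-stand 1.5698270810615569 tilt 0.0005530450902137096 F [ 0.531  0.373 -0.274] grip 0.9999566188002251 0.0
beaker [321.736 265.411] 33.701998971029205 [[323.    261.     30.942]]
  -> [596.442 -20.19  144.   ] [  2.316 -52.449]
cup [168.074 343.804] 34.99088769841821 []
tub [179.804 327.701] 45.23164173576624 [[175.    334.     36.672]]
  -> [ 484.321 -170.015   50.   ] [-146.922 -165.35 ]
```

View pics/w4.png

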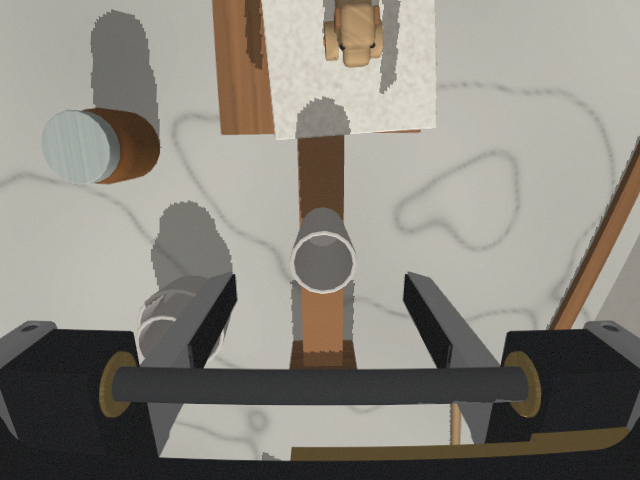

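The beaker's rim is at (323,261) between the fingers, and the cup stands nested in the tub at the lower left. I'll grasp the beaker.

Call:
arm_command([
  [100,[0.2,0.1,2.4],[0,0,0]],
  [100,[0.2,0.1,4.3],[0,0,0]],
  [100,[0.2,0.1,4.9],[0,0,0]],
  [0,[0.2,0.1,4.9],[0,0,0]],
  [0,[0.2,0.1,4.9],[0,0,0]],
], force=10)

```text
time_s: 7.05
eef_pos: [596.6, -21.5, 147.3]
orientation: [1.89, 2.51, 0.0]
wrist_force: [0.8, 0.1, 0.4]
grip_width: 0.898
gripper_force: 0.0
```

Call:
arm_command([
  [0,[0,0,0],[0,0,0]],
  [0,[0,0,0],[0,0,0]],
  [0,[0,0,0],[0,0,0]],
  [0,[0,0,0],[0,0,0]],
  [0,[0,0,0],[0,0,0]],
])

```text
time_s: 7.47
eef_pos: [596.9, -20.8, 147.3]
orientation: [1.888, 2.51, 0.001]
wrist_force: [-0.6, 0.9, -0.2]
grip_width: 0.54
gripper_force: 0.0
```

Call:
arm_command([
  [0,[0,0,0],[0,0,0]],
  [0,[0,0,0],[0,0,0]],
  [0,[0,0,0],[0,0,0]],
])

```text
time_s: 7.72
eef_pos: [596.8, -20.8, 147.1]
orientation: [1.888, 2.51, 0.0]
wrist_force: [0.2, 0.5, 0.8]
grip_width: 0.459
gripper_force: 10.0
```

Call:
arm_command([
  [0,[0,0,-0.6],[0,0,0]],
  [0,[0,0,-1.8],[0,0,0]],
  [0,[0,0,-3.4],[0,0,0]],
  [0,[0,-0.6,-4.8],[0,0,0]],
  [0,[-0.3,-1.8,-5.7],[0,0,0]],
])

```text
time_s: 8.13
eef_pos: [581.4, -28.5, 206.7]
orientation: [1.885, 2.509, 0.003]
wrist_force: [0.7, -0.5, -0.5]
grip_width: 0.46
gripper_force: 10.0
```

Call:
arm_command([
  [0,[-1.5,-2.0,0],[0,0,0]],
  [0,[-3.2,-4.2,0],[0,0,0]],
  [0,[-5.0,-6.4,0],[0,0,0]],
  [0,[-6.8,-8.6,0],[0,0,0]],
  [0,[-8.6,-10.7,0],[0,0,0]],
])

```text
time_s: 8.55
eef_pos: [500.6, -141.9, 205.1]
orientation: [1.887, 2.51, 0.0]
wrist_force: [0.9, -0.0, -0.3]
grip_width: 0.46
gripper_force: 10.0
```

Call:
arm_command([
  [0,[-1.2,-1.4,0],[0,0,0]],
  [0,[-1.6,-1.9,0],[0,0,0]],
  [0,[-1.6,-1.9,0],[0,0,0]],
  [0,[-1.6,-1.9,0],[0,0,0]],
  [0,[-1.6,-1.9,0],[0,0,0]],
])

```text
time_s: 8.97
eef_pos: [488.0, -160.9, 204.2]
orientation: [1.887, 2.511, 0.001]
wrist_force: [0.5, -1.1, -1.3]
grip_width: 0.46
gripper_force: 10.0
```

```bash
python3 - <<'E'
from h import *
where()
ci=camera_info("wrist"); im=grab_frame("wrist"); cv2.imwrite("pics/w5.png",im[:,:,::-1])
p=sense()["eef_pos"]
for n,w in(("beaker rim",np.r_[p[:2],p[2]-3]),("beaker foot",np.r_[p[:2],p[2]-97]),("cup rim",np.r_[p[:2],79]),("tub rim",np.r_[p[:2],50])):
    print(n,cv2.projectPoints(w.reshape(1,3),ci["rvec"],ci["tvec"],ci["K"],ci["D"])[0].ravel())
c=im[130:410,190:450]; cv2.imwrite("pics/w5c.png",cv2.resize(c[:,:,::-1],None,fx=2,fy=2,interpolation=cv2.INTER_CUBIC))
E
```

```text
t 8.97 tcp [ 487.995 -160.902  204.205] stand [-140.867 -157.611] yaw-stand 1.5721024381507693 tilt 0.000513020665240787 F [ 0.547 -1.128 -1.3  ] grip 0.46036080986721184 10.000014927936718
beaker rim [320.096 298.915]
beaker foot [319.937 245.261]
cup rim [319.909 235.557]
tub rim [319.884 227.209]
```

View pics/w5c.png

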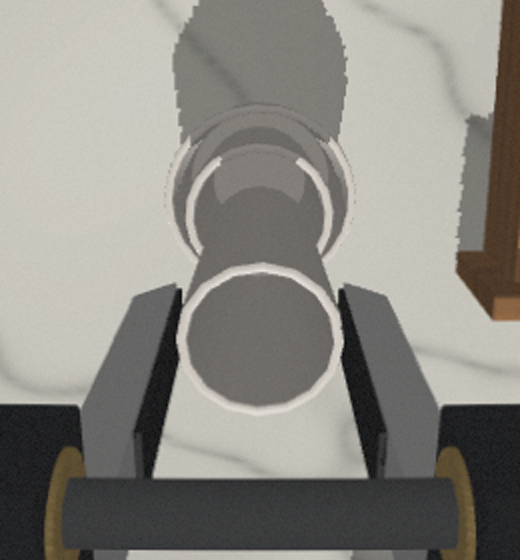

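Cup rim centre is at image (320,239), the held beaker rim at (320,299), and the tub is concentric with them. The horizontal error is about 3 mm, so I'll lower the beaker.

Call:
arm_command([
  [0,[-0.2,0,0.8],[0,0,0]],
  [0,[-0.2,0,2.2],[0,0,0]],
  [0,[-0.2,0,4.0],[0,0,0]],
  [0,[-0.2,0,5.8],[0,0,0]],
  [0,[-0.2,0,7.2],[0,0,0]],
])

```text
time_s: 9.43
eef_pos: [487.6, -162.6, 129.8]
orientation: [-1.886, -2.51, 0.0]
wrist_force: [0.9, -0.2, -0.5]
grip_width: 0.457
gripper_force: 10.0
```

Call:
arm_command([
  [0,[0,0,0.9],[0,0,0]],
  [0,[0,0,1.6],[0,0,0]],
  [0,[0,0,2.1],[0,0,0]],
  [0,[0,0,2.4],[0,0,0]],
  [0,[0,0,2.4],[0,0,0]],
])

```text
time_s: 9.85
eef_pos: [488.0, -163.5, 107.7]
orientation: [-1.888, -2.511, 0.0]
wrist_force: [0.3, 0.3, 0.7]
grip_width: 0.461
gripper_force: 10.0
```

Call:
arm_command([
  [100,[0,0,0.05],[0,0,0]],
  [100,[0,0,0.05],[0,0,0]],
  [100,[0,0,0.05],[0,0,0]],
  [100,[0,0,0.05],[0,0,0]],
  [100,[0,0,0.05],[0,0,0]],
])

```text
time_s: 10.27
eef_pos: [488.2, -163.7, 107.7]
orientation: [1.888, 2.51, 0.0]
wrist_force: [0.4, -0.1, -0.0]
grip_width: 0.779
gripper_force: 0.0
```

Call:
arm_command([
  [100,[0,0,0],[0,0,0]],
  [100,[0,0,-1.5],[0,0,0]],
  [100,[0,0,-4],[0,0,0]],
  [100,[0,0,-8],[0,0,0]],
  [100,[0,0,-12],[0,0,0]],
])

```text
time_s: 10.68
eef_pos: [487.0, -163.0, 227.6]
orientation: [-1.887, -2.508, 0.0]
wrist_force: [0.1, -0.3, -0.1]
grip_width: 0.993
gripper_force: 0.0
```

Call:
arm_command([
  [100,[0,0,0],[0,0,0]],
  [100,[0,0,0],[0,0,0]],
  [100,[0,0,0],[0,0,0]],
])

```text
time_s: 10.93
eef_pos: [487.7, -163.4, 226.8]
orientation: [-1.888, -2.51, 0.0]
wrist_force: [0.2, -0.9, -0.5]
grip_width: 1.004
gripper_force: 0.0
```

```bash
python3 - <<'E'
from h import *
w=tostand(*ST,(130,118)); print(w)
plan((*w,220),ST[1],4)
im=grab_frame("wrist"); top=grab_frame("top"); cv2.imwrite("pics/w6.png",im[:,:,::-1]); cv2.imwrite("pics/t6.png",top[:,:,::-1])
c=np.hstack([cv2.resize(im[130:410,190:450],(400,430)),cv2.resize(top[170:310,290:420],(400,430))]); cv2.imwrite("pics/c6.png",c[:,:,::-1])
E
```

```text
[671.909 178.96 ]
t 10.93 tcp [ 487.686 -163.374  226.83 ] stand [-141.848 -159.901] yaw-stand 1.5710686045427473 tilt 0.0005491881462862132 F [ 0.227 -0.912 -0.474] grip 1.0043149346670506 0.0
call 0 shift cm [6.946 6.798 0.171] turn z 0.39276715113568683
call 1 shift cm [9.019 3.622 0.171] turn z 0.39276715113568683
call 2 shift cm [ 9.718 -0.106  0.171] turn z 0.39276715113568683
call 3 shift cm [ 8.938 -3.817  0.171] turn z 0.39276715113568683
```

View pics/c6.png

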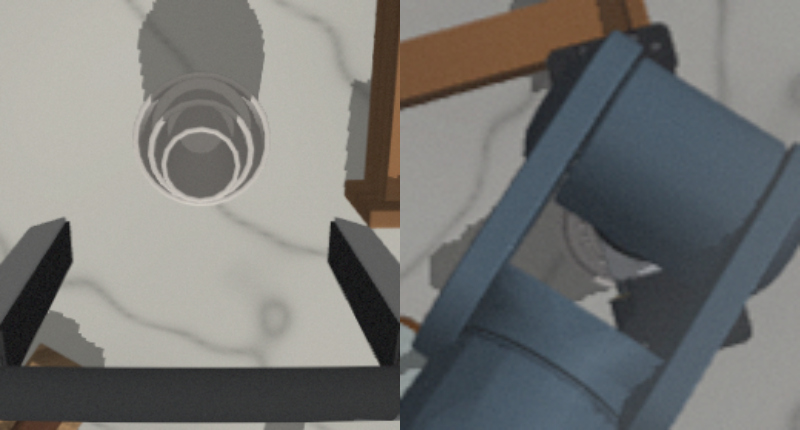

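All three vessels are nested and concentric in the wrist view at about (200,160). Next I go to the far side of the board, with the open fingers in line with the stand's y.

Call:
arm_command([
  [100,[1.4,1.35,0.05],[0,0,0.0785]],
  [100,[2.8,2.7,0.1],[0,0,0.157]],
  [100,[4.2,4.1,0.1],[0,0,0.2355]],
  [100,[5.6,5.4,0.1],[0,0,0.314]],
  [100,[6.95,6.8,0.15],[0,0,0.3925]],
])

```text
time_s: 11.45
eef_pos: [533.4, -76.8, 223.9]
orientation: [-2.344, -2.087, 0.003]
wrist_force: [1.0, -0.2, 0.8]
grip_width: 0.999
gripper_force: 0.0
```

Call:
arm_command([
  [100,[1.8,0.7,0.05],[0,0,0.0785]],
  [100,[3.6,1.4,0.1],[0,0,0.157]],
  [100,[5.4,2.2,0.1],[0,0,0.2355]],
  [100,[7.2,2.9,0.1],[0,0,0.314]],
  [100,[9.0,3.6,0.15],[0,0,0.3925]],
])

```text
time_s: 11.87
eef_pos: [579.3, 8.6, 222.2]
orientation: [-2.706, -1.591, 0.004]
wrist_force: [-0.1, 0.2, -0.6]
grip_width: 0.997
gripper_force: 0.0
```

Call:
arm_command([
  [100,[1.9,0,0.05],[0,0,0.0785]],
  [100,[3.9,0,0.1],[0,0,0.157]],
  [100,[5.8,0,0.1],[0,0,0.2355]],
  [100,[7.8,0,0.1],[0,0,0.314]],
  [100,[9.7,-0.1,0.15],[0,0,0.3925]],
])

```text
time_s: 12.28
eef_pos: [625.3, 93.9, 220.5]
orientation: [-2.966, -1.033, 0.005]
wrist_force: [-0.3, 0.9, -0.9]
grip_width: 1.002
gripper_force: 0.0
```

Call:
arm_command([
  [100,[1.8,-0.8,0.05],[0,0,0.0785]],
  [100,[3.6,-1.5,0.1],[0,0,0.157]],
  [100,[5.4,-2.3,0.1],[0,0,0.2355]],
  [100,[7.2,-3.1,0.1],[0,0,0.314]],
  [100,[8.9,-3.8,0.15],[0,0,0.3925]],
])

```text
time_s: 12.7
eef_pos: [671.0, 179.1, 218.8]
orientation: [-3.111, -0.435, 0.006]
wrist_force: [-0.1, 0.4, 0.8]
grip_width: 1.0
gripper_force: 0.0
```

Call:
arm_command([
  [100,[0,0,0],[0,0,0]],
  [100,[0,0,0],[0,0,0]],
  [100,[0,0,0],[0,0,0]],
])

```text
time_s: 12.95
eef_pos: [670.8, 177.5, 219.8]
orientation: [3.11, 0.443, -0.004]
wrist_force: [0.2, -0.3, 0.1]
grip_width: 1.0
gripper_force: 0.0
```

```bash
python3 - <<'E'
from h import *
where()
ci=camera_info("wrist"); im=grab_frame("wrist"); cv2.imwrite("pics/w7.png",im[:,:,::-1])
M=cv2.Rodrigues(ci["rvec"])[0]; print("C stand",inst(*ST,-M.T@ci["tvec"]))
E
```

```text
t 12.95 tcp [670.79  177.525 219.845] stand [128.527 116.93 ] yaw-stand 0.002307509481596859 tilt 0.0026521031527532418 F [ 0.19  -0.323  0.095] grip 0.9995868497273683 0.0
C stand [208.821 117.119]
```

View pics/w7.png

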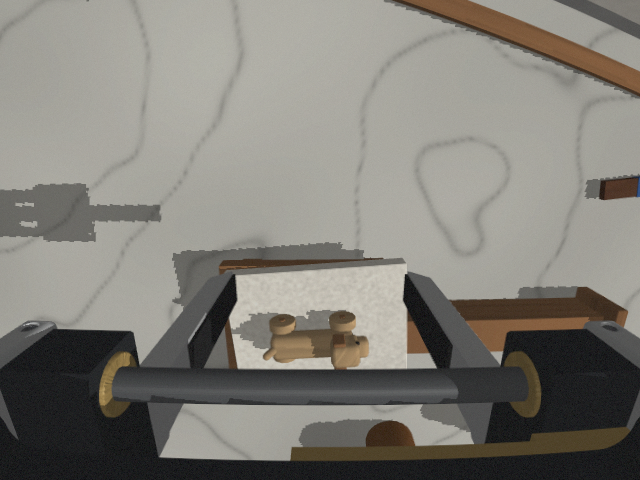

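The fingers are beyond the board's far edge, which runs from (236,272) to (406,260). The dog is at (318,345), well clear.

```bash
python3 - <<'E'
from h import *
ci=camera_info("wrist")
for n,px,z in(("board far top",[(236,272),(406,261)],68),("deck far",[(221,264),(384,260)],50),("rail/stop far",[(431,302),(579,288)],50)):
    print(n,[inst(*ST,w) for w in ray("wrist",px,z,ci)])
print(ray("wrist",[(579,288)],66,ci))
E
```

```text
board far top [array([ 83.654, 197.592]), array([95.313, 33.583])]
deck far [array([ 85.126, 217.068]), array([89.869, 51.326])]
rail/stop far [array([42.713, -1.356]), array([  57.23 , -163.915])]
[[683.362 -97.025  66.   ]]
```

```bash
python3 - <<'E'
from h import *
im=cv2.imread("pics/top0.png"); hsv=cv2.cvtColor(im,cv2.COLOR_BGR2HSV)
S=hsv[...,1].astype(float); print("sat rail",S[185,275],S[190,310],"table",S[150,300],S[220,300],"deck",S[245,220])
def edge(c0,c1,line,d):  # per column, subpixel crossing of S=thr near guess row, direction d
    out=[]
    for c in range(c0,c1):
        g=np.interp(c,*zip(*line)); rows=np.arange(int(g)-7,int(g)+8); v=S[rows,c]; v=v if d>0 else v
        hi,lo=np.percentile(v,90),np.percentile(v,10); th=(hi+lo)/2
        if hi-lo<40: continue
        s=np.sign(v-th); k=np.where(s[:-1]*s[1:]<0)[0]
        k=[i for i in k if (v[i+1]>v[i])==(d>0)]
        if k: i=k[0] if d>0 else k[-1]; out.append((c,rows[i]+(th-v[i])/(v[i+1]-v[i])))
    return np.array(out)
cr=lambda x,y:(x/3+135-.33,y/3+145-.33)
for n,l,d,xs in(("rail far",[cr(370,143),cr(671,62)],1,85),("deck near",[cr(145,355),cr(404,284)],-1,-85)):
    for seg in ([(262,281),(308,318),(350,356)] if n=="rail far" else [(186,268)]):
        e=edge(*seg,l,d)
        if len(e)==0: print(n,seg,"none"); continue
        p=np.array([inst(*ST,w) for w in ray("top",e,50)]); m=abs(p[:,0]-np.median(p[:,0]))<4; p=p[m]
        print(n,seg,len(p),"slope",np.polyfit(p[:,1],p[:,0],1)[0],"mean",p.mean(0))
E
```

```text
sat rail 8.0 116.0 table 7.0 9.0 deck 129.0
rail far (262, 281) 19 slope -0.014308878933977502 mean [21.205 -3.178]
rail far (308, 318) 10 slope 0.053002920960427254 mean [ 21.704 -95.366]
rail far (350, 356) 4 slope 0.11771338376033029 mean [  23.018 -186.862]
deck near (186, 268) 82 slope -0.010503095171391596 mean [-85.708 122.689]
```

Call:
arm_command([
  [100,[0,0,3.5],[0,0,-0.008]],
  [100,[0,0,7],[0,0,-0.008]],
  [100,[0,0,10.5],[0,0,-0.008]],
  [100,[0,0,13.5],[0,0,-0.008]],
  [100,[0,0,14.6],[0,0,-0.008]],
])

```text
time_s: 13.42
eef_pos: [667.8, 176.7, 69.6]
orientation: [-3.108, -0.453, 0.014]
wrist_force: [-1.2, 0.3, -0.4]
grip_width: 1.002
gripper_force: 0.0
```

Call:
arm_command([
  [100,[0,0,0],[0,0,0]],
  [100,[-0.8,0,0],[0,0,0]],
  [100,[-1.6,0,0],[0,0,0]],
  [100,[-2.2,0,0],[0,0,0]],
  [100,[-2.4,0,0],[0,0,0]],
])

```text
time_s: 13.83
eef_pos: [648.6, 171.2, 77.6]
orientation: [3.108, 0.454, 0.004]
wrist_force: [0.7, 0.1, 0.2]
grip_width: 0.999
gripper_force: 0.0
```

```bash
sed -i 's/^ST=.*/ST=(np.array([580.4,29.8]),0.2907)/' h.py; python3 - <<'E'
from h import *
where()
E
```

```text
t 13.83 tcp [648.616 171.174  77.562] stand [105.875 115.89 ] yaw-stand -0.0008193022607835831 tilt 0.002727181538547209 F [0.724 0.098 0.226] grip 0.9987809703322122 0.0
```

Call:
arm_command([
  [100,[-0.5,0,0.1],[0,0,0]],
  [100,[-0.9,0,0.1],[0,0,0]],
  [100,[-1.3,0,0.1],[0,0,0]],
  [100,[-1.7,0,0.1],[0,0,0]],
  [100,[-2.0,0,0.1],[0,0,0]],
])

```text
time_s: 14.25
eef_pos: [629.8, 165.7, 75.0]
orientation: [-3.109, -0.453, -0.003]
wrist_force: [2.3, -0.9, 1.6]
grip_width: 1.001
gripper_force: 1.4
```

Call:
arm_command([
  [100,[-0.3,0,0],[0,0,0]],
  [100,[-0.6,0,0],[0,0,0]],
  [100,[-0.8,0,0],[0,0,0]],
  [100,[-0.9,0,0],[0,0,0]],
  [100,[-0.9,0,0],[0,0,0]],
])

```text
time_s: 14.67
eef_pos: [620.6, 163.0, 74.3]
orientation: [-3.109, -0.453, 0.0]
wrist_force: [1.6, -0.0, 1.3]
grip_width: 0.998
gripper_force: 1.0
```

```bash
python3 - <<'E'
from h import *
where()
im=grab_frame("top"); cv2.imwrite("pics/t8.png",im[:,:,::-1])
w=grab_frame("wrist"); cv2.imwrite("pics/w8.png",w[:,:,::-1])
c=np.vstack([cv2.resize(im[145:255,150:283],(725,600))]); 
a=cv2.resize(im[140:270,150:290],(400,371)); b=cv2.resize(w[220:480,180:460],(400,371))
cv2.imwrite("pics/c8.png",np.hstack([a,b])[:,:,::-1])
E
```

```text
t 14.67 tcp [620.559 163.022  74.306] stand [ 76.659 116.122] yaw-stand -0.000978606719512387 tilt 0.00031984720171836744 F [ 1.56  -0.004  1.268] grip 0.9984757177113746 1.0012508556246758
```

View pics/c8.png

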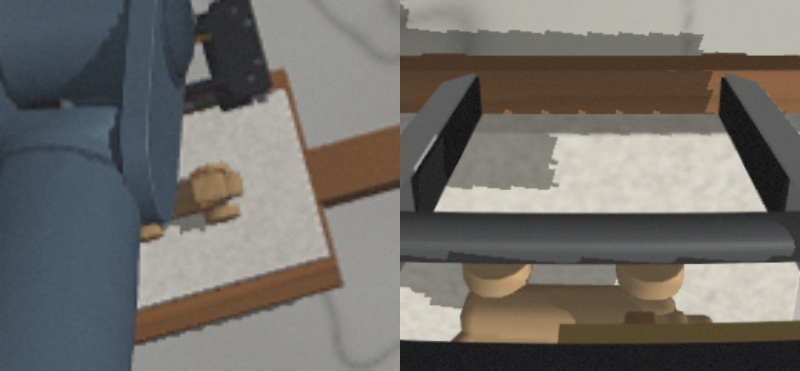

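The board is pushed straight with both fingers on its far edge, and the dog is untouched. In the left crop the board's near edge runs (140,308)–(330,258) and its right edge (288,83)–(330,258).

```bash
python3 - <<'E'
from h import *
im=cv2.imread("pics/t8.png"); hsv=cv2.cvtColor(im,cv2.COLOR_BGR2HSV); S=hsv[...,1].astype(float)
def edge(line,axis,d,z,n=40):
    (x0,y0),(x1,y1)=line; out=[]
    for t in np.linspace(.06,.94,n):
        x,y=x0+t*(x1-x0),y0+t*(y1-y0)
        k=np.arange(-5,6); xs,ys=(np.full(11,x),y+k) if axis==1 else (x+k,np.full(11,y))
        v=cv2.remap(S.astype(np.float32),xs.astype(np.float32)[None],ys.astype(np.float32)[None],1)[0]
        th=(v.max()+v.min())/2
        if np.ptp(v)<40: continue
        i=[i for i in range(10) if (v[i]-th)*(v[i+1]-th)<0 and (v[i+1]>v[i])==(d>0)]
        if i: f=k[i[0]]+(th-v[i[0]])/(v[i[0]+1]-v[i[0]]); out.append((x,y+f) if axis==1 else (x+f,y))
    p=np.array([inst(*ST,w) for w in ray("top",out,z)]); return p
c=lambda x,y:(150+x*.35-.3,140+y*.35-.3)
for nm,l,ax,d,z,a in(("board near",[c(140,308),c(330,258)],1,1,68,0),("board right",[c(288,83),c(330,258)],0,1,68,1),("deck near",[c(135,343),c(342,287)],1,-1,50,0)):
    p=edge(l,ax,d,z); m=abs(p[:,a]-np.median(p[:,a]))<5; p=p[m]; print(nm,len(p),p.mean(0),"slope",np.polyfit(p[:,1-a],p[:,a],1)[0])
ci=camera_info("wrist"); q=lambda x,y:(180+x*.7,220+y*.7)
print([inst(*ST,w) for w in ray("wrist",[q(480,114),q(720,114)],68,ci)],[inst(*ST,w) for w in ray("wrist",[q(480,56),q(720,56)],50,ci)])
E
```

```text
board near 40 [-64.374 102.816] slope 0.0016544424669151488
board right 40 [ 2.655 29.994] slope 0.0009589475459068372
deck near 40 [-85.224 108.74 ] slope -0.0014355340995982502
[array([73.673,  9.885]), array([ 70.998, -95.814])] [array([90.543,  2.791]), array([  89.573, -109.157])]
```

Call:
arm_command([
  [100,[0.5,0,0],[0,0,0]],
  [100,[1.5,0,0],[0,0,0]],
  [100,[2.2,0,-1],[0,0,0]],
  [100,[2.5,0,-3],[0,0,0]],
  [100,[2.5,0,-6],[0,0,0]],
])

```text
time_s: 15.18
eef_pos: [643.0, 170.1, 131.8]
orientation: [-3.108, -0.454, 0.012]
wrist_force: [0.4, -0.7, 1.3]
grip_width: 0.999
gripper_force: 0.0
```

Call:
arm_command([
  [100,[0,0,-3],[0,0,0]],
  [100,[0,0,-6],[0,0,0]],
  [100,[0,0,-8],[0,0,0]],
  [100,[0,0,-8.6],[0,0,0]],
  [100,[0,0,-8.6],[0,0,0]],
])

```text
time_s: 15.6
eef_pos: [645.8, 170.4, 222.8]
orientation: [3.108, 0.454, 0.005]
wrist_force: [-0.1, 0.7, -0.3]
grip_width: 1.003
gripper_force: 0.0
```

```bash
python3 - <<'E'
from h import *
w=tostand(*ST,(0.5,240)); print(w)
plan((*w,200),ST[1]+np.pi/2,4)
E
```

```text
[512.09  259.874]
t 15.6 tcp [645.772 170.359 222.753] stand [102.917 115.925] yaw-stand -0.0007121725452826633 tilt 0.003449017762269454 F [-0.126  0.683 -0.301] grip 1.0032927562634397 0.0
call 0 shift cm [-2.563 -3.1    0.569] turn z -0.3928771248350448
call 1 shift cm [-1.181 -3.845  0.569] turn z -0.3928771248350448
call 2 shift cm [ 0.381 -4.004  0.569] turn z -0.3928771248350448
call 3 shift cm [ 1.885 -3.553  0.569] turn z -0.3928771248350448
```

Call:
arm_command([
  [100,[-0.5,-0.6,0.1],[0,0,-0.0785]],
  [100,[-1.0,-1.2,0.2],[0,0,-0.157]],
  [100,[-1.5,-1.9,0.3],[0,0,-0.2355]],
  [100,[-2.1,-2.5,0.4],[0,0,-0.314]],
  [100,[-2.6,-3.1,0.5],[0,0,-0.393]],
])

```text
time_s: 16.02
eef_pos: [609.2, 192.4, 212.3]
orientation: [-2.957, -1.057, 0.008]
wrist_force: [0.1, 0.1, 0.4]
grip_width: 1.004
gripper_force: 0.0
```

Call:
arm_command([
  [100,[-0.2,-0.8,0.1],[0,0,-0.0785]],
  [100,[-0.5,-1.5,0.2],[0,0,-0.157]],
  [100,[-0.7,-2.3,0.3],[0,0,-0.2355]],
  [100,[-1.0,-3.1,0.4],[0,0,-0.314]],
  [100,[-1.2,-3.85,0.5],[0,0,-0.393]],
])

```text
time_s: 16.43
eef_pos: [575.6, 214.7, 207.4]
orientation: [-2.693, -1.614, 0.008]
wrist_force: [1.2, 0.0, 0.0]
grip_width: 1.005
gripper_force: 0.0
```

Call:
arm_command([
  [100,[0.1,-0.8,0.1],[0,0,-0.0785]],
  [100,[0.1,-1.6,0.2],[0,0,-0.157]],
  [100,[0.2,-2.4,0.3],[0,0,-0.2355]],
  [100,[0.3,-3.2,0.4],[0,0,-0.314]],
  [100,[0.4,-4.0,0.5],[0,0,-0.393]],
])

```text
time_s: 16.85
eef_pos: [542.3, 237.1, 202.5]
orientation: [-2.326, -2.108, 0.007]
wrist_force: [0.2, 0.1, 0.8]
grip_width: 0.999
gripper_force: 0.0
```

Call:
arm_command([
  [100,[0.4,-0.7,0.1],[0,0,-0.0785]],
  [100,[0.8,-1.4,0.2],[0,0,-0.157]],
  [100,[1.1,-2.1,0.3],[0,0,-0.2355]],
  [100,[1.5,-2.8,0.4],[0,0,-0.314]],
  [100,[1.9,-3.55,0.5],[0,0,-0.393]],
])

```text
time_s: 17.27
eef_pos: [509.0, 259.5, 197.6]
orientation: [-1.869, -2.521, 0.006]
wrist_force: [1.5, -0.7, -0.5]
grip_width: 1.001
gripper_force: 0.0
```

Call:
arm_command([
  [100,[0,0,0],[0,0,0]],
  [100,[0,0,0],[0,0,0]],
  [100,[0,0,0],[0,0,0]],
])

```text
time_s: 17.52
eef_pos: [510.4, 259.5, 199.2]
orientation: [-1.877, -2.518, 0.003]
wrist_force: [-0.5, 0.4, 0.1]
grip_width: 0.999
gripper_force: 0.0
```

```bash
python3 - <<'E'
from h import *
where()
E
```

```text
t 17.52 tcp [510.412 259.458 199.227] stand [ -1.226 240.083] yaw-stand 1.569365833063849 tilt 0.0019709233502636864 F [-0.459  0.387  0.106] grip 0.9994981483518082 0.0
```

Call:
arm_command([
  [100,[0,0.2,3],[0,0,0]],
  [100,[0,0.2,6],[0,0,0]],
  [100,[0,0.2,9],[0,0,0]],
  [100,[0,0.2,11],[0,0,0]],
  [100,[0,0.2,12.2],[0,0,0]],
])

```text
time_s: 17.93
eef_pos: [511.1, 259.4, 75.0]
orientation: [-1.876, -2.516, 0.006]
wrist_force: [-0.3, 0.0, 0.9]
grip_width: 1.003
gripper_force: 0.0
```

Call:
arm_command([
  [100,[0,0,0],[0,0,0]],
  [100,[0,0,0],[0,0,0]],
  [100,[-0.4,0,0],[0,0,0]],
  [100,[-0.8,0,0],[0,0,0]],
  [100,[-1.2,0,0],[0,0,0]],
])

```text
time_s: 18.35
eef_pos: [517.3, 248.7, 80.0]
orientation: [1.875, 2.518, 0.004]
wrist_force: [-0.5, -0.6, 0.1]
grip_width: 1.007
gripper_force: 0.0
```

```bash
python3 - <<'E'
from h import *
where()
E
```

```text
t 18.35 tcp [517.322 248.74   80.   ] stand [  2.322 227.833] yaw-stand 1.5709473726081995 tilt 0.002968165352170258 F [-0.495 -0.576  0.054] grip 1.0070031759783633 0.0
```

Call:
arm_command([
  [100,[-0.3,0,0.1],[0,0,0]],
  [100,[-0.6,0,0.2],[0,0,0]],
  [100,[-0.9,0,0.2],[0,0,0]],
  [100,[-1.3,0,0.2],[0,0,0]],
  [100,[-1.8,0,0.2],[0,0,0]],
])

```text
time_s: 18.77
eef_pos: [521.4, 231.8, 76.6]
orientation: [-1.876, -2.52, -0.001]
wrist_force: [-0.9, 2.5, 1.6]
grip_width: 1.001
gripper_force: 1.3
```

Call:
arm_command([
  [100,[-0.5,0,0],[0,0,0]],
  [100,[-1.0,0,0],[0,0,0]],
  [100,[-1.5,0,0],[0,0,0]],
  [100,[-2.0,0,0],[0,0,0]],
  [100,[-2.5,0,0],[0,0,0]],
])

```text
time_s: 19.18
eef_pos: [528.6, 207.2, 76.4]
orientation: [-1.876, -2.52, -0.0]
wrist_force: [-1.6, 2.2, 2.1]
grip_width: 1.001
gripper_force: 1.3
```

Call:
arm_command([
  [100,[-0.5,0,0],[0,0,0]],
  [100,[-1.0,0,0],[0,0,0]],
  [100,[-1.5,0,0],[0,0,0]],
  [100,[-2.0,0,0],[0,0,0]],
  [100,[-2.5,0,0],[0,0,0]],
])

```text
time_s: 19.6
eef_pos: [535.7, 183.3, 76.4]
orientation: [-1.876, -2.52, 0.0]
wrist_force: [-0.8, 3.0, 2.0]
grip_width: 1.002
gripper_force: 1.4
```

Call:
arm_command([
  [100,[-0.5,0,0],[0,0,0]],
  [100,[-1.0,0,0],[0,0,0]],
  [100,[-1.5,0,0],[0,0,0]],
  [100,[-1.9,0,0],[0,0,0]],
  [100,[-2.1,0,0],[0,0,0]],
])

```text
time_s: 20.02
eef_pos: [541.7, 163.0, 76.3]
orientation: [1.876, 2.52, -0.0]
wrist_force: [-1.3, 2.2, 1.9]
grip_width: 1.003
gripper_force: 1.4
```

```bash
python3 - <<'E'
from h import *
where()
im=grab_frame("top"); cv2.imwrite("pics/t9.png",im[:,:,::-1])
cv2.imwrite("pics/c9.png",cv2.resize(im[130:270,180:390],(800,533),interpolation=cv2.INTER_CUBIC)[:,:,::-1])
E
```

```text
t 20.02 tcp [541.744 163.01   76.328] stand [  1.147 138.7  ] yaw-stand 1.5706481785753807 tilt 0.00010984478584057198 F [-1.348  2.154  1.938] grip 1.0030542961230942 1.379624493420124
```

View pics/c9.png

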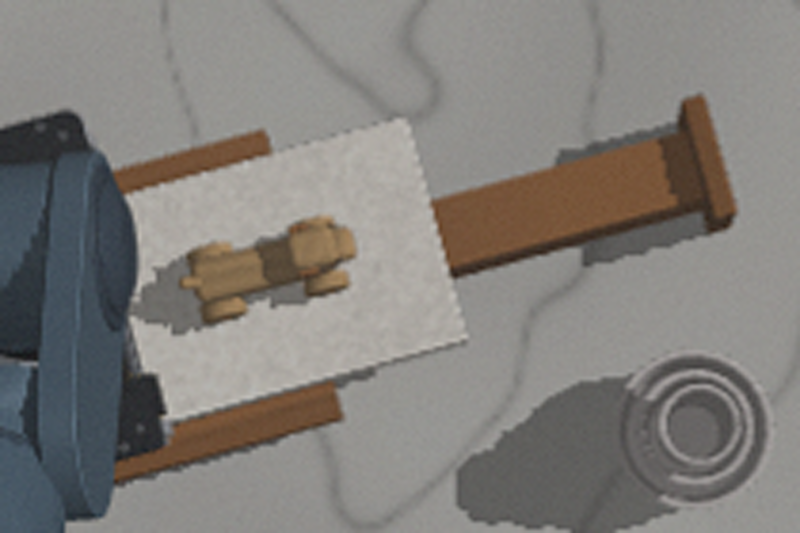

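The board is half on the rail with its right corners at (408,118) and (467,338). The dog is standing and the vessel stack is nested at (693,428).

```bash
python3 - <<'E'
from h import *
c=lambda x,y:(180+x*.2625-.37,130+y*.2625-.37)
p=np.array([inst(*ST,w) for w in ray("top",[c(408,118),c(467,338)],68)]); d=p[0]-p[1]
print(p,"centre x",p[:,0].mean(),"angle",-d[1]/-d[0] and np.arctan2(d[1],d[0]))
s=np.array([inst(*ST,w) for w in ray("top",[c(440,200),c(658,138)],50)]); print("rail far",s)
q=np.array([inst(*ST,w) for w in ray("top",[c(684,100),c(703,95)],66)]); print("stop far corners",q)
E
```

```text
[[ 65.638 -52.063]
 [-61.867 -51.152]] centre x 1.8856741193029336 angle -0.007149654806123672
rail far [[  19.361  -56.777]
 [  20.354 -184.534]]
stop far corners [[  34.427 -203.01 ]
 [  34.307 -213.997]]
```

Call:
arm_command([
  [100,[-0.4,0,0],[0,0,0]],
  [100,[-0.9,0,0],[0,0,0]],
  [100,[-1.4,0,0],[0,0,0]],
  [100,[-1.9,0,0],[0,0,0]],
  [100,[-2.5,0,0],[0,0,0]],
])

```text
time_s: 20.48
eef_pos: [548.8, 139.2, 76.2]
orientation: [-1.876, -2.52, 0.0]
wrist_force: [-0.5, 1.8, 0.8]
grip_width: 0.999
gripper_force: 1.1
```

Call:
arm_command([
  [100,[-0.5,0,0],[0,0,0]],
  [100,[-1.0,0,0],[0,0,0]],
  [100,[-1.5,0,0],[0,0,0]],
  [100,[-2.0,0,0],[0,0,0]],
  [100,[-2.5,0,0],[0,0,0]],
])

```text
time_s: 20.9
eef_pos: [556.0, 115.1, 76.3]
orientation: [-1.876, -2.52, 0.0]
wrist_force: [0.2, 1.7, -0.3]
grip_width: 1.002
gripper_force: 0.9
```

Call:
arm_command([
  [100,[-0.5,0,0],[0,0,0]],
  [100,[-1.0,0,0],[0,0,0]],
  [100,[-1.5,0,0],[0,0,0]],
  [100,[-2.0,0,0],[0,0,0]],
  [100,[-2.5,0,0],[0,0,0]],
])

```text
time_s: 21.32
eef_pos: [563.2, 91.2, 76.2]
orientation: [-1.876, -2.52, 0.0]
wrist_force: [-0.6, 1.9, -1.1]
grip_width: 1.002
gripper_force: 0.8
```

Call:
arm_command([
  [100,[-0.5,0,0],[0,0,0]],
  [100,[-1.0,0,0],[0,0,0]],
  [100,[-1.5,0,0],[0,0,0]],
  [100,[-2.0,0,0],[0,0,0]],
  [100,[-2.5,0,0],[0,0,0]],
])

```text
time_s: 21.73
eef_pos: [570.3, 67.3, 76.2]
orientation: [-1.876, -2.52, 0.0]
wrist_force: [-0.7, 1.2, -1.7]
grip_width: 0.997
gripper_force: 0.6
```

Call:
arm_command([
  [100,[-0.5,0,0],[0,0,0]],
  [100,[-1.0,0,0],[0,0,0]],
  [100,[-1.5,0,0],[0,0,0]],
  [100,[-2.0,0,0],[0,0,0]],
  [100,[-2.4,0,0],[0,0,0]],
])

```text
time_s: 22.15
eef_pos: [577.3, 44.3, 76.4]
orientation: [-1.876, -2.52, 0.0]
wrist_force: [0.2, 0.7, -1.4]
grip_width: 1.001
gripper_force: 0.6
```

```bash
python3 - <<'E'
from h import *
where()
E
```

```text
t 22.15 tcp [577.323  44.25   76.351] stand [ 1.194 14.726] yaw-stand 1.57090656896012 tilt 5.016813576936217e-05 F [ 0.208  0.732 -1.423] grip 1.0006609938434883 0.6013571564108133
```

Call:
arm_command([
  [100,[-0.3,0,0],[0,0,0]],
  [100,[-0.6,0,0],[0,0,0]],
  [100,[-0.9,0,0],[0,0,0]],
  [100,[-1.2,0,0],[0,0,0]],
  [100,[-1.5,0,0],[0,0,0]],
])

```text
time_s: 22.57
eef_pos: [581.5, 30.3, 76.4]
orientation: [-1.876, -2.52, -0.0]
wrist_force: [0.2, 1.7, -0.8]
grip_width: 1.0
gripper_force: 0.7
```

Call:
arm_command([
  [100,[-0.2,0,0],[0,0,0]],
  [100,[-0.4,0,0],[0,0,0]],
  [100,[-0.5,0,0],[0,0,0]],
  [100,[-0.6,0,0],[0,0,0]],
  [100,[-0.6,0,0],[0,0,0]],
])

```text
time_s: 22.98
eef_pos: [583.3, 24.5, 76.4]
orientation: [1.876, 2.52, -0.0]
wrist_force: [-0.4, 1.5, -0.6]
grip_width: 1.0
gripper_force: 0.3
```

```bash
python3 - <<'E'
from h import *
where()
im=grab_frame("top"); cv2.imwrite("pics/t10.png",im[:,:,::-1])
print(im[172:184:2,352:372].sum(2)//3)
E
```

```text
t 22.98 tcp [583.27   24.533  76.39 ] stand [ 1.24  -5.869] yaw-stand 1.5710881185989647 tilt 0.00024363459447137589 F [-0.421  1.486 -0.63 ] grip 0.999994140528392 0.28781039407476783
[[174 174 172 174 178 176 176 180 147  57  54  62  77  80  76  78  78  99
  135 148]
 [170 173 177 173 175 171 174 172 166 129  52  59  67  79  78  81  81  82
  124 153]
 [174 179 181 177 178 177 172 170 175 150  85  54  54  73  80  80  79  80
   96 135]
 [174 168 170 173 173 173 173 171 177 185 151  52  52  66  84  82  77  80
   79 111]
 [174 174 176 176 172 175 174 171 167 174 158  97  56  56  71  82  81  79
   78  94]
 [173 175 173 174 174 172 171 171 170 173 179 141  45  52  67  80  78  81
   80  81]]
```

Call:
arm_command([
  [100,[-0.1,0,0],[0,0,0]],
  [100,[-0.2,0,0],[0,0,0]],
  [100,[-0.25,0,0],[0,0,0]],
  [100,[-0.25,0,0],[0,0,0]],
])

```text
time_s: 23.37
eef_pos: [584.0, 22.3, 76.4]
orientation: [1.876, 2.52, 0.0]
wrist_force: [-0.4, 1.5, -0.0]
grip_width: 1.006
gripper_force: 0.7
```

Call:
arm_command([
  [100,[-0.1,0,0],[0,0,0]],
  [100,[-0.15,0,0],[0,0,0]],
  [100,[-0.15,0,0],[0,0,0]],
])

```text
time_s: 23.62
eef_pos: [584.4, 20.8, 76.4]
orientation: [1.876, 2.52, 0.0]
wrist_force: [-0.4, 1.6, 1.2]
grip_width: 1.0
gripper_force: 0.8
```

Call:
arm_command([
  [100,[-0.1,0,0],[0,0,0]],
  [100,[-0.15,0,0],[0,0,0]],
  [100,[-0.15,0,0],[0,0,0]],
])

```text
time_s: 23.87
eef_pos: [584.8, 19.4, 76.4]
orientation: [-1.876, -2.52, -0.0]
wrist_force: [-0.7, 2.3, 1.3]
grip_width: 1.0
gripper_force: 1.1
```

Call:
arm_command([
  [100,[-0.1,0,0],[0,0,0]],
  [100,[-0.15,0,0],[0,0,0]],
  [100,[-0.15,0,0],[0,0,0]],
])

```text
time_s: 24.12
eef_pos: [584.9, 19.3, 76.4]
orientation: [-1.875, -2.518, -0.003]
wrist_force: [-2.3, 7.5, 2.6]
grip_width: 1.0
gripper_force: 3.6
```

Call:
arm_command([
  [100,[-0.1,0,0],[0,0,0]],
  [100,[-0.15,0,0],[0,0,0]],
  [100,[-0.15,0,0],[0,0,0]],
])

```text
time_s: 24.37
eef_pos: [584.9, 19.2, 76.5]
orientation: [-1.874, -2.516, -0.005]
wrist_force: [-3.3, 11.7, 3.9]
grip_width: 1.001
gripper_force: 6.0
```

```bash
python3 - <<'E'
from h import *
where()
im=grab_frame("top"); cv2.imwrite("pics/t11.png",im[:,:,::-1])
print(im[172:184:2,352:372].sum(2)//3)
E
```

```text
t 24.37 tcp [584.916  19.23   76.468] stand [  1.296 -11.421] yaw-stand 1.5707165916453982 tilt 0.005683215161030458 F [-3.318 11.738  3.878] grip 1.0013938398154678 6.0201238095760345
[[175 171 174 173 173 174 176 177 178 174 169 128  73  77  78  79  79 100
  135 150]
 [174 170 171 172 176 178 174 172 171 171 169 144  86  80  80  79  77  84
  126 151]
 [170 167 174 177 176 177 176 176 174 173 174 183 147  67  79  78  79  79
   98 132]
 [176 174 174 172 167 172 171 174 173 172 174 176 150  96  78  79  79  77
   82 112]
 [168 170 174 175 177 174 173 175 174 171 172 173 180 142  62  78  80  78
   79  95]
 [168 170 171 173 171 174 178 173 171 171 172 170 174 153 101  75  83  81
   82  79]]
```

The board is against the stop: the force rises with no further motion and the gap in the image has closed. I'll back off and retreat.

Call:
arm_command([
  [100,[0.3,0,0],[0,0,0]],
  [100,[0.8,0,0],[0,0,0]],
  [100,[1.8,0,-0.2],[0,0,0]],
  [100,[3,0,-0.8],[0,0,0]],
  [100,[4,0,-2],[0,0,0]],
])

```text
time_s: 24.83
eef_pos: [572.7, 55.9, 95.6]
orientation: [-1.875, -2.518, 0.003]
wrist_force: [-0.6, 0.2, 0.1]
grip_width: 0.999
gripper_force: 0.0
```

Call:
arm_command([
  [100,[1,0,-2.5],[0,0,0]],
  [100,[3,0,-5],[0,0,0]],
  [100,[6,0,-7.5],[0,0,0]],
  [100,[9,0,-9],[0,0,0]],
  [100,[11.5,0,-9.5],[0,0,0]],
])

```text
time_s: 25.25
eef_pos: [542.2, 167.4, 196.4]
orientation: [1.872, 2.516, 0.008]
wrist_force: [0.9, 0.2, 0.6]
grip_width: 0.998
gripper_force: 0.0
```

Call:
arm_command([
  [100,[3,-1,0],[0,0,0]],
  [100,[6,-3,0],[0,0,0]],
  [100,[7,-4,0],[0,0,0]],
  [100,[7,-4,0],[0,0,0]],
  [100,[7,-4,0],[0,0,0]],
])

```text
time_s: 25.67
eef_pos: [482.7, 220.9, 192.2]
orientation: [1.873, 2.52, 0.001]
wrist_force: [0.0, 0.8, -0.1]
grip_width: 0.999
gripper_force: 0.0
```

```bash
python3 - <<'E'
from h import *
where()
im=grab_frame("top"); cv2.imwrite("pics/t12.png",im[:,:,::-1])
# board: bright, low saturation, inside predicted neighbourhood
hsv=cv2.cvtColor(im,cv2.COLOR_RGB2HSV); ci=camera_info("top")
pr=lambda l,z: cv2.projectPoints(np.r_[tostand(*ST,l),z].reshape(1,3),ci["rvec"],ci["tvec"],ci["K"],ci["D"])[0].ravel()
nb=np.zeros(im.shape[:2],np.uint8); cv2.fillConvexPoly(nb,np.int32([pr((s*80,y),68) for s,y in((1,-205),(1,-5),(-1,-5),(-1,-205))]),255)
m=((hsv[...,2]>155)&(hsv[...,1]<45)).astype(np.uint8)*nb; m=cv2.morphologyEx(m,cv2.MORPH_OPEN,np.ones((3,3)))
k=max(cv2.findContours(m,0,2)[0],key=cv2.contourArea); q=cv2.boxPoints(cv2.minAreaRect(k))
print("board corners stand",[inst(*ST,w) for w in ray("top",q,68)])
# dog: saturated light brown within board
hull=np.zeros_like(nb); cv2.fillConvexPoly(hull,np.int32(q),255); hull=cv2.erode(hull,np.ones((7,7)))
d=((hsv[...,1]>70)&(hull>0)); ys,xs=np.nonzero(d); print("dog",len(xs),inst(*ST,ray("top",[(xs.mean(),ys.mean())],95)[0]))
g=cv2.HoughCircles(cv2.cvtColor(im,cv2.COLOR_RGB2GRAY)[200:290,310:410],cv2.HOUGH_GRADIENT_ALT,1,1,param1=150,param2=.5,minRadius=6,maxRadius=26)
if g is not None:
    for x,y,r in g[0,:,:3]:
        print("circle r",r,{z:ray("top",[(x+310,y+200)],z)[0][:2].round(1) for z in(50,79,104)})
E
```

```text
t 25.67 tcp [482.744 220.864 192.164] stand [-38.795 211.038] yaw-stand 1.5724615462233247 tilt 0.0017354000364491902 F [ 0.019  0.753 -0.112] grip 0.9986493074707289 0.0
board corners stand [array([ 66.931, -22.2  ]), array([  67.338, -202.666]), array([ -61.987, -201.584]), array([-62.041, -22.67 ])]
dog 660 [   1.114 -108.29 ]
circle r 14.651194 {50: array([ 489.4, -164.3]), 79: array([ 487.7, -162.8]), 104: array([ 486.3, -161.6])}
circle r 18.333351 {50: array([ 484.8, -145.2]), 79: array([ 483.2, -144.2]), 104: array([ 481.9, -143.3])}
circle r 18.326023 {50: array([ 474.3, -151.7]), 79: array([ 472.9, -150.6]), 104: array([ 471.8, -149.6])}
```

Call:
arm_command([
  [100,[0,0,0],[0,0,0]],
  [100,[0,0,0],[0,0,0]],
  [100,[0,0,0],[0,0,0]],
  [100,[0,0,0],[0,0,0]],
  [100,[0,0,0],[0,0,0]],
])

```text
time_s: 26.13
eef_pos: [483.1, 220.2, 191.2]
orientation: [-1.877, -2.519, 0.0]
wrist_force: [0.4, 0.7, -0.1]
grip_width: 0.998
gripper_force: 0.0
```

```bash
python3 -c "from cell import *; print(job_done())"
```

```text
the job is handed in; nothing more can be done
None
```

I handed the job in at 26 s, with no verdict returned: the three vessels are nested upright on the table, and the board is against the stop, about 2.5 mm off centre and straight, with the dog standing untouched.

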